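# Start up the sanding bench

## Task

Start up the sanding bench in the proper order: first switch on the machine power by pressing down the raised end of the wide rocker on the bench switch box, then press the large round button on the dust extractor's radio remote, and only then push in the disc sander's start button, the low round one beside the mushroom-headed stop, until it stays in. Use only the fingertips: press the remote where it lies and pick nothing up. Work no other switch or button, and leave everything else on the bench where it is.

Things in the scene. Friction and masses are not known exactly. Their poses are not given: they have to be found in the camera images.
- switchbox: Grey surface box, white face, 96 (x) x 156 (y) x 46 mm high, screwed down; origin under its centre, x away from the robot at yaw 0, z up. Two white rockers 64 mm long along x, hinged across the middle 46 mm above the bench: wide machine-power one (60 mm, centre y +28 mm) and narrow lamp one (26 mm, y -42 mm). Off, the near (-x) end stands up, the far one is down. Cable glands on the +x side
- power (a joint): Lean of the wide machine-power rocker: 0 off (near end up) to 0.24 rad on (near end down). An over-centre spring holds it at either end: pressing the raised end takes about 3 to 5 N at the edge, then it snaps over and stays. The pressed end sinks about 6 mm
- power_end (a point): Point on top of the wide rocker at the end to press, which bears a small grey bar, 26 mm from the hinge and 6 mm from the near edge; it stands about 58 mm above the bench when off, 52 mm when on (the box's face is at 46 mm). It moves with the rocker. Pressed straight down here, or up to 6 mm nearer the edge, the rocker goes over
- lamp (a joint): Lean of the narrow lamp rocker, same action (0 off, 0.24 rad on); to be left off
- remote: Black hand-held radio remote of the dust extractor lying loose on the bench, 140 (x) x 56 (y) x 22 mm, about 0.18 kg; origin under its centre, x along its length to the end with the short stub aerial, z up. Large round start button 34 mm from the centre towards the aerial (+x), narrow off bar across the other half at x -36 mm. To be pressed where it lies, not lifted or shoved along
- extract_on_top (a point): Centre of the top of the remote's large round button, 30 mm across, 29 mm above the bench (7 mm proud of the case); pressed straight down
- extract_on (a joint): Travel of that button: 0 up, 0.004 m fully down; a spring with about 1.5 N at first and 4 N at the bottom pushes it up again when let go
- extract_off (a joint): Travel of the remote's narrow off bar (10 x 26 mm, 5.5 mm proud): 0 up, 0.003 m down; not to be pressed
- sander: Grey bench disc sander bolted down; origin under the centre of its base, x away from the robot at yaw 0, y left. Base 300 x 270 mm, 203 mm disc facing the robot, guard top 282 mm high, work table 270 mm wide from x -185 to -60 mm, top at 170 mm with a mitre gauge to 220 mm. A switch console stands at its left (+y), duct behind
- console (a point): Centre of the face of the sander's switch console, at x -170, y +220, z 85 mm of the sander; face 100 x 140 mm, sloping 0.35 rad (20 degrees) down towards the robot: its outward normal is (-0.34, 0, 0.94) in the sander's frame. Start button on its left (+y) half, mushroom stop on its right half. The point itself is not tilted: its axes are the sander's
- start_top (a point): Centre of the top of the sander's start button, 28 mm across, 10 mm proud of the console's face (7 mm proud of its flat 40 mm black bezel), 30 mm left (+y) of the face's centre, about 94 mm above the bench; its z axis is the face's outward normal and the button moves straight against it
- start (a joint): Travel of the start button: 0 out, 0.006 m in. About 4 N to start it; past half way it snaps in and is held in, as a no-volt switch is, and stays in when let go. It is meant to be pressed all the way
- stop_top (a point): Top of the stop button: mushroom head 40 mm across, 26 mm proud of the console's face, 32 mm right (-y) of the face's centre (62 mm from the start button)
- stop (a joint): Travel of the mushroom stop button: 0 out, 0.005 m pressed, spring return with 2.6 N at first; not to be pressed
- blank: Round turned wood blank, 140 mm across, 45 mm thick, lying flat; origin under its centre; bystander
- glue: White glue bottle, 60 mm across, 170 mm tall, standing; origin under its centre; bystander
- sandblock: Cork sanding block, 110 x 66 x 30 mm; origin under its centre; bystander, lies in front of the console
- square: Try square lying flat, dark wood stock 115 mm long, steel blade 150 mm; origin under the stock's centre, blade along +x; bystander, 16 mm high
- spokeshave: Spokeshave, steel body with two black handles, 230 mm long along its y, 28 mm high; origin under its centre; bystander
- mallet: Carpenter's mallet lying on its side, head 75 x 130 x 95 mm, handle 200 mm to its -x; origin under the head; bystander
- chisel: Chisel lying flat, blue handle towards its -x, 280 mm long, 29 mm high; origin under the joint of handle and blade; bystander
- offcut: Offcut of light wood, 150 x 50 x 45 mm; origin under its centre; bystander

How it is judged:
By the outcome, as a careful person would: the job done as asked, in the order asked, and still so for the second after the job is handed in, with the robot touching nothing.
It also fails if it takes over 48 s, if anything falls off the work surface, if the arm or the gripper's body presses on something with over 40 N, if the wrist force passes 120 N, or if a joint passes its speed limit or range.

## Robot

A 6-joint arm with a two-finger parallel gripper is mounted at the origin on the work surface. World frame = base frame: x ahead of the robot, y to its left, z up, the work surface at z = 0. Lengths are in m, angles in rad, forces in N, time in s.
With the tool pointing down it reaches from about 0.25 to 0.8 m from the base axis. Payload 8.5 kg.
Tool frame: the origin (TCP) lies at the centre of the arm's flange, where the gripper is bolted on; the fingertips stand env.tips_ahead ahead of it and the grasp point (between the pads) lies 155 mm ahead of it (env.tips_ahead is the distance from the TCP to the fingertips, in m); z points along the fingers, y is the line along which they close (so a half turn about z gives the same grasp; the last joint's range is limited). The gripper opens to 85 mm and grips with 20 to 120 N. Pads are 22 mm wide; open, the fingers measure 114 mm over their backs; the gripper's body (76 mm by 85 mm) begins 54 mm behind the grasp point. The pads swing forward as they close: fully open they stand 13 mm farther back than shut.
Start: joints at [-1.128, 0.238, -0.013, 1.319, 0, 1.571], TCP at [0.225, -0.474, 0.405] pointing down, gripper open.
Joint ranges: [-2.66, 2.66], [-1.03, 1.9], [-1.14, 1.46], [-1.82, 2.27], [-1.45, 1.34], [-3.14, 3.14]. Speed limits (rad/s): [2.22, 2.22, 2.79, 3.14, 3.14, 3.14].

## Interface

Orientations are given as a unit quaternion [w, x, y, z].
In Python, from bench import env, viewer gives the robot as it stands.
- The arm moves only by the shell command python3 -m inch 'ROWS' [OPENING] [FORCE]. ROWS is JSON, one flat list of numbers, 6 for each row, row after row: the shift along the tool's x, y, z in cm, then the turn, a rotation vector about the tool's x, y, z in rad. In form: [dx, dy, dz, rx, ry, rz, dx, dy, dz, rx, ry, rz, ...]. A call has 1 to 10 rows; each row shifts and turns the commanded pose from where the row before left it, along the tool's axes as they then stand; what a row does not reach is not made up. A row lasts 1/12 s, in which the tool goes at most 41.7 mm and 7.16 degrees, less where a joint would pass 70% of its speed; a pose out of reach is approached as far as the arm can. A call with a gripper value outside its range is refused whole. OPENING is the closure, from 0 (fully open) to 1 (shut), set as the call begins (- or left out, the last holds). The fingers move at their own pace and stop on an object; FORCE is the grip in N (left out, the last holds). Time passes only in rows, so rows that do not move let the fingers close. It gives the time, the measured TCP pose, the force, the opening and the grip force at its end, in the units of the state.
- env.sense(): the state, without advancing time (a new reading comes with each control period).
- viewer.get_image(name): name is "scene" or "top" or "wrist"; returns the picture (384x512x3 uint8, red, green, blue); there is no depth.
- viewer.camera_params(name): a dict with "vertical_fov" (degrees; the focal length in pixels is half the picture's height over the tangent of half this angle, whatever the lens; pixels are square), "cx", "cy" (the principal point, pixels), "D" ([k1, k2, p1, p2, k3] as OpenCV has them; the pictures are not rectified), "R" (3x3) and "t" (3): a world point X has camera coordinates R X + t. Camera axes: x right, y down, z forward; pixel columns grow to the right and rows downward; lengths in m; the calibration is good to about 2 mm. A picture is of the moment at which its call begins: read the wrist's pose just before it. camera_params takes no time and is no camera call; for the wrist camera it gives the pose at the moment of the call.
- env.job_done(): hands the job in; it is judged then, once.
The state is a dict: "time_s": time; "qpos": joint angles; "qd": joint speeds; "joint_torque": joint torques, N m; "ee_pos": TCP position; "eef_rot": TCP orientation; "contact_force": force on the tool from outside, world axes, zero at the start; "moment": the same for the moment, N m; "opening": opening from 0.0 (shut) to 1.0 (fully open); "grip_force": force on a finger pad.
Only numpy, scipy, OpenCV 4.12 (cv2) and the standard library are available. Lean on these libraries where they do the work, as an engineer would, in place of code of your own. Each camera call takes 0.05 s, during which the arm holds its last target. There are 200 camera calls.

## Working session

There is one attempt and no reset: what is moved stays moved. The work goes in short steps, Python scripts to look and compute and a shell command to move; the robot and the scene stay as the last step left them, time stands still between calls to the robot, and variables do not carry over. Pictures are saved under pics/ and viewed, at most 10 in all, crops included, and the job is handed in when it is done.

```bash
ls; mkdir -p pics
cat > h.py <<'E'
import numpy as np, cv2
from bench import env, viewer
def cam(n):
    p=viewer.camera_params(n); f=192/np.tan(np.radians(p["vertical_fov"])/2)
    K=np.array([[f,0,p["cx"]],[0,f,p["cy"]],[0,0,1]]); return K,np.array(p["D"],float),np.array(p["R"]),np.array(p["t"])
def shot(n,name):
    c=cam(n); im=viewer.get_image(n); cv2.imwrite(f"pics/{name}.png",im[:,:,::-1]); return c,im
def ray(c,uv):
    K,D,R,t=c; x=cv2.undistortPoints(np.array([[uv]],float),K,D)[0,0]
    return -R.T@t, R.T@np.array([x[0],x[1],1])
def onz(c,uv,z):
    o,d=ray(c,uv); return o+d*(z-o[2])/d[2]
def proj(c,X):
    K,D,R,t=c; return cv2.projectPoints(np.array([X],float),cv2.Rodrigues(R)[0],t,K,D)[0][0,0]
E
python3 - <<'E'
from h import *
import pickle
o={}
for n in("top","scene","wrist"): o[n]=shot(n,n+"0")
pickle.dump(o,open("o.pkl","wb"))
s=env.sense();print(s["time_s"],s["ee_pos"],s["eef_rot"],env.tips_ahead,s["opening"])
a=cv2.imread("pics/top0.png");cv2.imwrite("pics/top0b.png",cv2.resize(a,(800,600),interpolation=cv2.INTER_CUBIC))
a=cv2.imread("pics/scene0.png");cv2.imwrite("pics/scene0b.png",cv2.resize(a,(800,600),interpolation=cv2.INTER_CUBIC))
E
```

```text
pics
0.15 [ 0.22490097 -0.47425957  0.40422454] [-5.31866356e-04  9.75590168e-01  2.19598557e-01 -1.22339378e-04] 0.1734 1.0014576202245542
```

View pics/top0b.png

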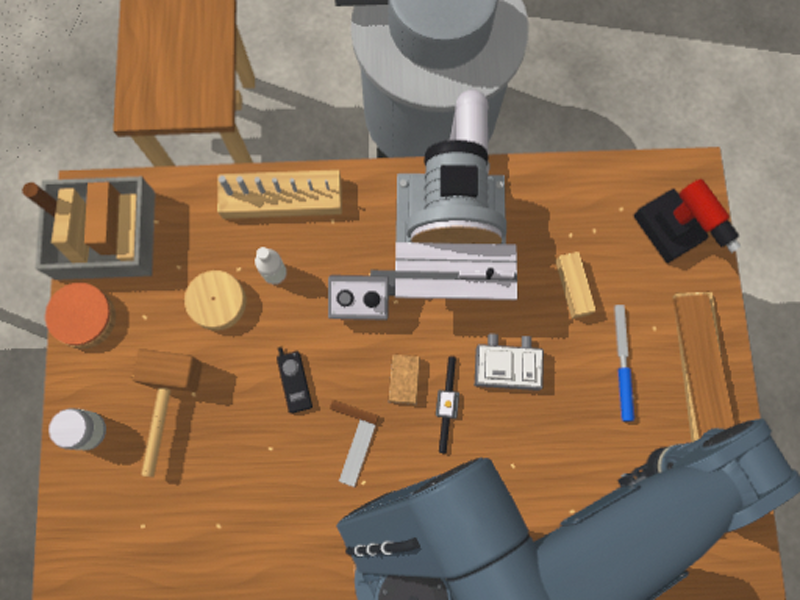

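View pics/scene0b.png

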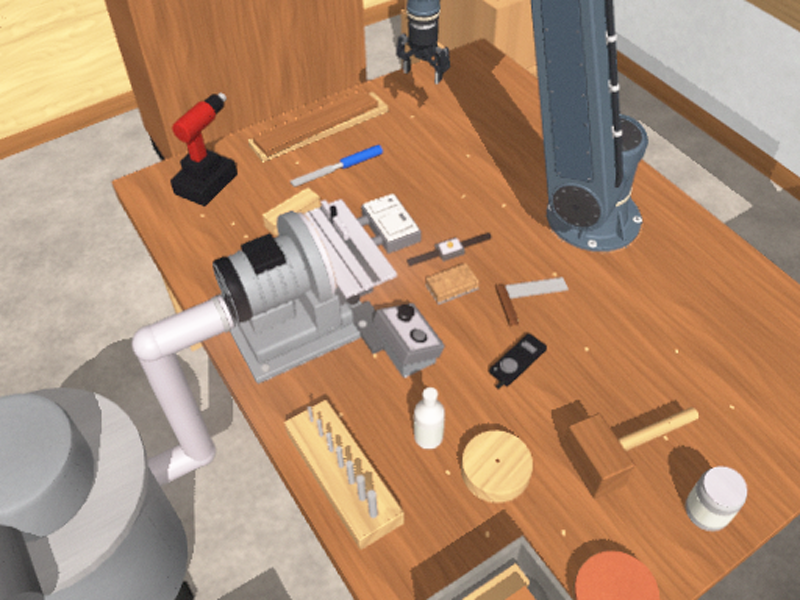

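The top view, in 800x600 pixels, shows the switchbox at about (510,367), the remote at (294,380) with its round button at (290,367), and the console at (358,298) with start at (345,298) and stop at (372,299). I'll enlarge those three.

Run:
```python
from h import *
a=cv2.imread("pics/top0.png");b=cv2.imread("pics/scene0.png")
def crop(im,x,y,w,h,s): return cv2.resize(im[y:y+h,x:x+w],None,fx=s,fy=s,interpolation=cv2.INTER_CUBIC)
r1=np.hstack([crop(a,296,206,60,50,6.6667)[:300,:400],crop(a,170,216,60,50,6.6667)[:300,:400]])
r2=np.hstack([crop(a,203,168,60,50,6.6667)[:300,:400],crop(b,225,190,60,50,6.6667)[:300,:400]])
cv2.imwrite("pics/crops.png",np.vstack([np.pad(r,((0,300-r.shape[0]),(0,800-r.shape[1]),(0,0))) for r in(r1,r2)]))
```

```text
(no output)
```

View pics/crops.png

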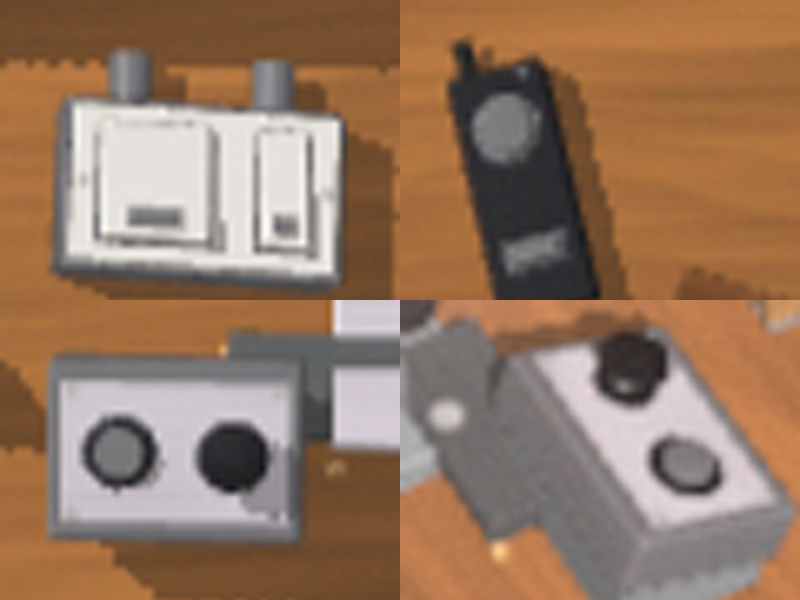

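The crops show the grey bar at top-view pixel (318.8,238.1), the remote's round button at (185.3,234.8) and its off bar at (189.8,253.4). Start is at (220.4,190.4), with stop at (237.4,191.3). In the scene view, start is at (267.6,214.3).

Run:
```python
from h import *
from scipy.spatial.transform import Rotation as Ro
import pickle
o=pickle.load(open("o.pkl","rb")); T=o["top"][0];S=o["scene"][0]
P={}
for n,uv,z in(("bar",(318.8,238.1),.058),("remote",(185.3,234.8),.029),("off",(189.8,253.4),.0275),("start",(220.4,190.4),.094),("boxNL",(304.5,246.5),.046),("boxNR",(346.5,247.8),.046)):
    P[n]=onz(T,uv,z); print(n,P[n].round(4), proj(S,P[n]).round(1))
print("cam",(-T[2].T@T[3]).round(3))
s=env.sense();q=s["eef_rot"];R=Ro.from_quat([*q[1:],q[0]]).as_matrix();print(R.round(3))
```

```text
bar [ 0.4505 -0.2235  0.058 ] [256.7 138.5]
remote [0.4864 0.2605 0.029 ] [325.3 232.3]
off [0.4178 0.245  0.0275] [338.1 220.5]
start [0.6328 0.1237 0.094 ] [267.4 213.1]
boxNL [ 0.4237 -0.1714  0.046 ] [269.8 145.9]
boxNR [ 0.4126 -0.3231  0.046 ] [251.3 122.7]
cam [0.247 0.03  1.718]
[[ 0.904  0.428 -0.   ]
 [ 0.428 -0.904  0.001]
 [-0.    -0.001 -1.   ]]
```

```bash
python3 -m inch '[0,0,0,0,0,0.11,0,0,0,0,0,0.11,0,0,0,0,0,0.11,0,0,0,0,0,0.11,2.4,-2.7,0,0,0,0,2.4,-2.7,0,0,0,0,2.4,-2.7,0,0,0,0,2.4,-2.7,0,0,0,0,2.4,-2.7,0,0,0,0,2.4,-2.7,0,0,0,0]' 1 20
python3 -m inch '[2.4,-2.7,0.5,0,0,0,2.4,-2.7,0.5,0,0,0,2.4,-2.7,0,0,0,0,0,0,0,0,0,0,0,0,0,0,0,0]'
cat > st.py <<'E'
from h import *
from scipy.spatial.transform import Rotation as Ro
s=env.sense();q=s["eef_rot"];R=Ro.from_quat([*q[1:],q[0]]).as_matrix()
tip=s["ee_pos"]+R[:,2]*env.tips_ahead
print(s["time_s"],"tip",tip.round(4),env.tips_ahead,s["opening"],s["contact_force"].round(2)if hasattr(s["contact_force"],"round") else s["contact_force"]);print(R.round(3))
def to(X): print("tool-cm",(R.T@(np.array(X)-tip)*100).round(2))
E
python3 -c "
from st import *
to([.4485,-.2235,.062])"
```

```text
time_s: 0.98
ee_pos: [0.3692, -0.3105, 0.4046]
eef_rot: [-0.0, 1.0, 0.001, -0.0]
contact_force: [1.4, -0.4, 0.1]
opening: -0.005
grip_force: 0.0
time_s: 1.4
ee_pos: [0.4413, -0.2293, 0.3943]
eef_rot: [-0.0, 1.0, 0.003, -0.0]
contact_force: [0.5, -0.2, 0.3]
opening: -0.003
grip_force: 0.0
1.4 tip [ 0.4411 -0.2292  0.2209] 0.1734 -0.0030523526811605207 [ 0.52 -0.2   0.27]
[[ 1.     0.007 -0.001]
 [ 0.007 -1.     0.   ]
 [-0.001 -0.    -1.   ]]
tool-cm [ 0.75 -0.56 15.89]
```

```bash
python3 -m inch '[0.4,-0.3,3,0,0,0,0.35,-0.26,3,0,0,0,0,0,3,0,0,0,0,0,2,0,0,0,0,0,0,0,0,0,0,0,0,0,0,0]'
python3 - <<'E'
from st import *
c,im=shot("wrist","w1"); to([.4485,-.2235,.062])
for X in ([.4505,-.2235,.058],[.4485,-.2235,.058],tip): print(proj(c,X))
E
```

```text
time_s: 1.9
ee_pos: [0.4469, -0.2257, 0.2844]
eef_rot: [-0.0, 1.0, 0.001, -0.001]
contact_force: [-0.8, 0.0, 0.4]
opening: -0.001
grip_force: 0.0
1.9 tip [ 0.4466 -0.2256  0.111 ] 0.1734 -0.001154590490372881 [-0.85  0.02  0.36]
[[ 1.     0.002 -0.002]
 [ 0.002 -1.     0.001]
 [-0.002 -0.001 -1.   ]]
tool-cm [ 0.2 -0.2  4.9]
[244.73766934 206.3583063 ]
[244.74748715 209.34546678]
[247.91505638 255.93172637]
```

View pics/w1.png

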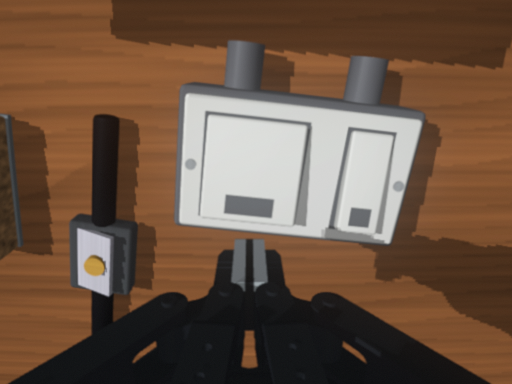

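The wrist view has the rocker's grey bar at (248,206), within 3 px of the prediction, with the closed tips at (249,241). I'll press it now.

```bash
python3 -m inch '[0.2,-0.1,2,0,0,0,0,0,2,0,0,0,0,0,0.8,0,0,0,0,0,0,0,0,0,0,0,0.2,0,0,0,0,0,0.2,0,0,0,0,0,0.2,0,0,0,0,0,0,0,0,0]'
python3 -m inch '[0,0,0.1,0,0,0,0,0,0.1,0,0,0,0,0,0,0,0,0]';python3 -m inch '[0,0,0.1,0,0,0,0,0,0.1,0,0,0,0,0,0,0,0,0]'; python3 -c "from st import *"
```

```text
time_s: 2.62
ee_pos: [0.45, -0.2244, 0.2313]
eef_rot: [0.0, 1.0, 0.001, 0.001]
contact_force: [-0.1, -1.0, 1.0]
opening: -0.001
grip_force: 0.9
time_s: 2.87
ee_pos: [0.4497, -0.2241, 0.2287]
eef_rot: [-0.0, 1.0, 0.001, -0.0]
contact_force: [0.0, -0.3, 1.0]
opening: -0.001
grip_force: 0.3
time_s: 3.12
ee_pos: [0.4498, -0.224, 0.2268]
eef_rot: [-0.0, 1.0, 0.001, 0.0]
contact_force: [-1.6, 0.0, 4.5]
opening: -0.0
grip_force: 2.6
3.1167 tip [ 0.4498 -0.224   0.0534] 0.1734 -1.5356831244551958e-05 [-1.58  0.01  4.5 ]
[[ 1.     0.003  0.   ]
 [ 0.003 -1.     0.   ]
 [ 0.    -0.    -1.   ]]
```

```bash
for i in 1 2; do python3 -m inch '[-0.05,0,0.1,0,0,0,-0.05,0,0.1,0,0,0,0,0,0,0,0,0]' | grep -E "ee_pos|contact"; done
python3 -m inch '[0,0,-3,0,0,0,0,0,-3,0,0,0,0,0,0,0,0,0]'
python3 - <<'E'
from st import *
c,im=shot("wrist","w2")
E
```

```text
ee_pos: [0.4493, -0.2241, 0.2263]
contact_force: [-3.5, 4.0, 22.1]
ee_pos: [0.4488, -0.2241, 0.226]
contact_force: [-5.3, 6.1, 38.3]
time_s: 3.87
ee_pos: [0.4491, -0.2247, 0.2874]
eef_rot: [0.001, 1.0, 0.001, 0.003]
contact_force: [-0.1, -1.0, 0.6]
opening: -0.0
grip_force: 0.0
3.8667 tip [ 0.4502 -0.2252  0.114 ] 0.1734 -8.736660518980356e-05 [-0.05 -0.95  0.63]
[[ 1.     0.003  0.006]
 [ 0.003 -1.    -0.003]
 [ 0.006  0.003 -1.   ]]
```

View pics/w2.png

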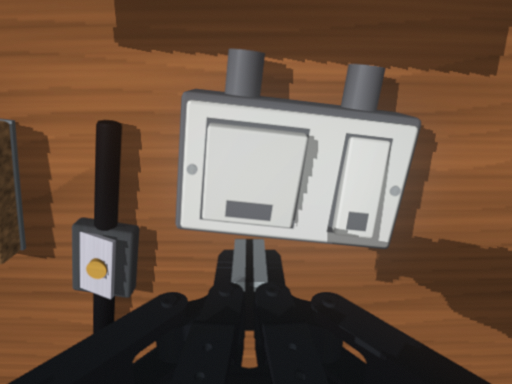

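The wide rocker is over: its far end now stands up and casts the edge at (255,125). The lamp rocker is unchanged. On to the remote.

```bash
python3 -m inch '[0,-2,-2,0,0,0,0,-3.5,-1,0,0,0,0,-3.7,0,0,0,0,0,-3.7,0,0,0,0,0,-3.7,0,0,0,0,0,-3.7,0,0,0,0,0,-3.7,0,0,0,0,0,-3.7,0,0,0,0,0,-3.7,0,0,0,0,0,-3.7,0,0,0,0]' >/dev/null
python3 -m inch '[0.6,-3.5,0,0,0,0,0.6,-3.5,0,0,0,0,0.8,-3,1,0,0,0,0.8,-2,2,0,0,0,0.8,-1,2,0,0,0,0,0,0,0,0,0,0,0,0,0,0,0]'|grep -E "time|contact"
python3 - <<'E'
from st import *
to([.4864,.2605,.029])
E
```

```text
time_s: 5.33
contact_force: [0.3, 0.3, -0.5]
5.3333 tip [0.475  0.125  0.1012] 0.1734 -0.0016194992873143756 [ 0.32  0.26 -0.49]
[[ 0.983  0.184 -0.025]
 [ 0.186 -0.976  0.112]
 [-0.004 -0.115 -0.993]]
tool-cm [  3.66 -12.19   8.66]
```

```bash
python3 -m inch '[0,0,0,0,0,0,0,0,0,0,0,0]' >/dev/null
python3 - <<'E'
from st import *
print(np.round(s["qpos"],3)); to([.4864,.2605,.029])
D=np.array([[1,0,0],[0,-1,0],[0,0,-1.]]); print(Ro.from_matrix(R.T@D).as_rotvec())
E
```

```text
5.5 tip [0.4758 0.1246 0.1032] 0.1734 0.003358936272606508 [-0.25  0.26  0.79]
[[ 0.983  0.183 -0.022]
 [ 0.185 -0.976  0.112]
 [-0.    -0.114 -0.993]]
[ 0.185  0.263 -0.332  0.977  0.115  3.141]
tool-cm [  3.55 -12.23   8.87]
[-0.11435772  0.01110701  0.18534123]
```

```bash
python3 -m inch '[0,0,0,0,0,-0.12,0,0,0,0,0,-0.12,0,0,0,0,0,-0.12,0,0,0,0,0,-0.12,0,0,0,0,0,-0.12,0,0,0,0,0,-0.12,0,0,0,0,0,-0.12,0,0,0,0,0,-0.12,0,0,0,0,0,-0.12,0,0,0,0,0,-0.12]' >/dev/null
cat >> st.py <<'E'
def level(Z=(0,0,-1.),X=None):
    # rotvec (tool axes) to bring tool z onto Z by the shortest turn
    a=R[:,2];Z=np.array(Z)/np.linalg.norm(Z);v=np.cross(a,Z);n=np.linalg.norm(v)
    print("turn",(R.T@(v/n*np.arctan2(n,a@Z))).round(3),"q",np.round(s["qpos"],3))
E
python3 - <<'E'
from st import *
level();to([.4864,.2605,.07])
E
```

```text
6.3333 tip [0.4759 0.1245 0.1036] 0.1734 5.790253608648218e-05 [ 0.05 -0.33 -0.61]
[[ 0.18   0.984 -0.021]
 [ 0.978 -0.176  0.113]
 [ 0.107 -0.04  -0.993]]
turn [-0.041 -0.107 -0.   ] q [ 0.184  0.262 -0.332  0.977  0.115  1.935]
tool-cm [13.13 -1.23  4.84]
```

```bash
python3 -m inch '[0,0,0,-0.041,-0.107,0,0,0,0,0,0,-0.09,0,0,0,0,0,-0.09,3,0.3,0,0,0,0,3.5,0.3,0,0,0,0,3.5,0.1,0,0,0,0,3.5,0,1,0,0,0,2,0,2,0,0,0,0,0,0,0,0,0,0,0,0,0,0,0]'|grep force
python3 - <<'E'
from st import *
c,im=shot("wrist","w3"); print(proj(c,[.4864,.2605,.029]),proj(c,tip)); to([.4864,.2605,.029]); level()
E
```

```text
contact_force: [0.4, 0.2, 0.2]
grip_force: 0.0
7.1667 tip [0.4862 0.2607 0.0712] 0.1734 0.004120404615200445 [0.35 0.2  0.23]
[[ 0.003  1.    -0.002]
 [ 1.    -0.003 -0.001]
 [-0.001 -0.002 -1.   ]]
[248.7111022  218.03793628] [248.07871493 253.96714272]
tool-cm [-0.02  0.03  4.22]
turn [-0.002  0.001  0.   ] q [ 4.920e-01  3.850e-01 -2.310e-01  9.570e-01  1.000e-03  2.066e+00]
```

View pics/w3.png

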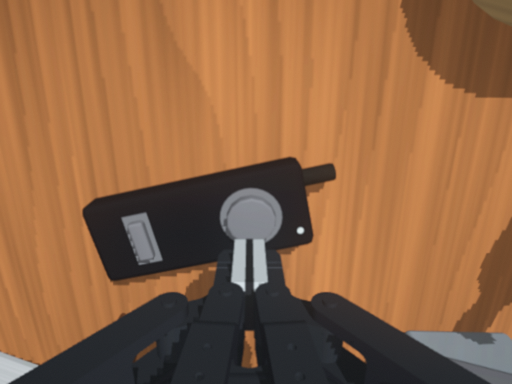

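The remote's button is at (251,217), where predicted, with the tips straight behind it. I'll press it straight down.

```bash
python3 -m inch '[0,0,1.5,0,0,0,0,0,1.5,0,0,0,0,0,0.8,0,0,0,0,0,0.2,0,0,0,0,0,0.2,0,0,0,0,0,0,0,0,0]'|grep -E "ee|contact"
for i in 1 2; do python3 -m inch '[0,0,0.1,0,0,0,0,0,0.1,0,0,0,0,0,0,0,0,0]' | grep -E "ee_pos|contact"; done
```

```text
ee_pos: [0.4873, 0.2598, 0.2032]
eef_rot: [-0.0, 0.709, 0.705, -0.0]
contact_force: [1.0, -0.1, -0.1]
ee_pos: [0.4874, 0.2603, 0.2012]
contact_force: [0.3, -1.3, 2.5]
ee_pos: [0.4874, 0.2603, 0.1989]
contact_force: [2.2, -1.5, 2.7]
```

```bash
python3 -m inch '[0,0,0.1,0,0,0,0,0,0.05,0,0,0,0,0,0,0,0,0]' | grep -E "ee_pos|contact"
python3 -m inch '[0,0,-2,0,0,0,0,0,-3,0,0,0,0,0,-3,0,0,0,0,0,-3,0,0,0,0,0,-2,0,0,0,0,0,0,0,0,0]' | grep -E "ee_pos|contact|time"
python3 - <<'E'
from h import *
o=shot("top","top1")
from st import *
Ts=cam("top")
st=onz(Ts,(220.4,190.4),.094);sp=onz(Ts,(237.4,191.3),.109);print(st,sp)
for y in(0,-.05,-.1): print(y)
E
```

```text
ee_pos: [0.4873, 0.2603, 0.1983]
contact_force: [-1.1, -4.0, 14.5]
time_s: 8.97
ee_pos: [0.4879, 0.2609, 0.3312]
contact_force: [0.3, 0.6, 0.1]
9.0167 tip [0.4877 0.2611 0.1556] 0.1734 0.001746032897850208 [ 0.36 -0.46 -0.22]
[[ 0.004  1.     0.001]
 [ 1.    -0.004  0.002]
 [ 0.002  0.001 -1.   ]]
[0.6328083  0.12372677 0.094     ] [0.6234843  0.06241366 0.109     ]
0
-0.05
-0.1
```

```bash
python3 -m inch '[-3.3,1.6,0,0,0,0,-3.3,1.6,0,0,0,0,-3.3,1.6,0.8,0,0,0,-3.3,1.7,0.8,0,0,0,0,0,0,-0.117,-0.007,0,0,0,0,-0.117,-0.007,0,0,0,0,-0.117,-0.007,0,0,0,0,0,0,0]' | grep -E "contact|time"
python3 - <<'E'
from st import *
c,im=shot("wrist","w4"); print(proj(c,[.6328,.1237,.094]),proj(c,[.6235,.0624,.109]),proj(c,tip)); to([.6328,.1237,.094]); level((.342,-.02,-.94))
E
```

```text
time_s: 9.68
contact_force: [-1.6, 0.1, -0.8]
9.6833 tip [0.6096 0.1234 0.1463] 0.1734 0.000739599704664923 [-1.64  0.09 -0.8 ]
[[ 0.009  0.939  0.345]
 [ 1.    -0.001 -0.023]
 [-0.021  0.345 -0.938]]
[253.93954287 205.9421892 ] [248.38925027 303.23650785] [247.74007755 254.13425773]
tool-cm [0.16 0.37 5.71]
turn [ 0.003  0.003 -0.   ] q [ 0.253  0.22  -0.337  0.677 -0.109  1.811]
```

View pics/w4.png

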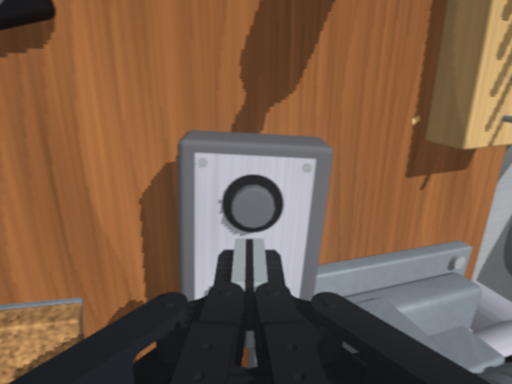

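The start button is at (253,205), matching the prediction of (254,206). I'll go in along the normal.

```bash
python3 -m inch '[0.15,0.35,1.5,0,0,0,0,0,2,0,0,0,0,0,1.5,0,0,0,0,0,0.4,0,0,0,0,0,0,0,0,0]' | grep -E "contact|time"
python3 -c "
from st import *
to([.6328,.1237,.094])"
for i in 1 2 3; do python3 -m inch '[0,0,0.12,0,0,0,0,0,0.12,0,0,0,0,0,0,0,0,0]' | grep -E "ee_pos|contact"; done
python3 -c "
from st import *
to([.6328,.1237,.094])"
```

```text
time_s: 10.15
contact_force: [-0.9, -0.4, 0.4]
10.15 tip [0.6314 0.1245 0.0963] 0.1734 -0.004359327210460084 [-0.95 -0.4   0.37]
[[ 0.008  0.942  0.336]
 [ 1.    -0.    -0.023]
 [-0.021  0.336 -0.942]]
tool-cm [-0.07  0.05  0.26]
ee_pos: [0.5743, 0.1284, 0.2598]
contact_force: [0.3, 0.8, 0.2]
ee_pos: [0.5751, 0.1282, 0.2575]
contact_force: [-0.6, -0.1, 2.7]
ee_pos: [0.5757, 0.1281, 0.2545]
contact_force: [-0.5, -0.2, 0.2]
10.9 tip [0.635  0.1242 0.0915] 0.1734 0.0011399465501485849 [-0.5  -0.15  0.21]
[[ 0.008  0.94   0.342]
 [ 1.    -0.001 -0.022]
 [-0.021  0.342 -0.94 ]]
tool-cm [-0.05 -0.12 -0.3 ]
```

The force has dropped, so the button has probably snapped in. I'll press on to the bottom.

```bash
for i in 1 2; do python3 -m inch '[0,0,0.1,0,0,0,0,0,0.08,0,0,0,0,0,0,0,0,0]' | grep -E "ee_pos|contact"; done
python3 -c "
from st import *
to([.6328,.1237,.094])"
```

```text
ee_pos: [0.5764, 0.128, 0.2527]
contact_force: [-0.4, -1.0, -0.4]
ee_pos: [0.5766, 0.128, 0.2523]
contact_force: [-8.8, -0.6, 12.9]
11.4 tip [0.636  0.1241 0.0894] 0.1734 -0.0004510934252493083 [-8.81 -0.6  12.94]
[[ 0.008  0.94   0.342]
 [ 1.    -0.001 -0.022]
 [-0.021  0.342 -0.939]]
tool-cm [-0.06 -0.14 -0.54]
```

```bash
python3 -m inch '[0,0,-2,0,0,0,0,0,-3,0,0,0,0,0,-2,0,0,0,0,0,0,0,0,0]' | grep -E "contact|time"
python3 - <<'E'
from h import *
c,w=shot("wrist","w5")
_,t=shot("top","top2")
b=cv2.imread("pics/w4.png"); w=w[:,:,::-1]
a=lambda im:cv2.resize(im[140:260,170:350],(400,266))
p=cv2.imread("pics/top0.png");t=t[:,:,::-1]
k=lambda im:cv2.resize(im[160:280,160:360],(400,240),interpolation=cv2.INTER_CUBIC)
cv2.imwrite("pics/cmp.png",np.vstack([np.hstack([a(b),a(w)]),np.hstack([k(p),k(t)])]))
E
```

```text
time_s: 11.73
contact_force: [1.0, 0.1, -0.0]
```

View pics/cmp.png

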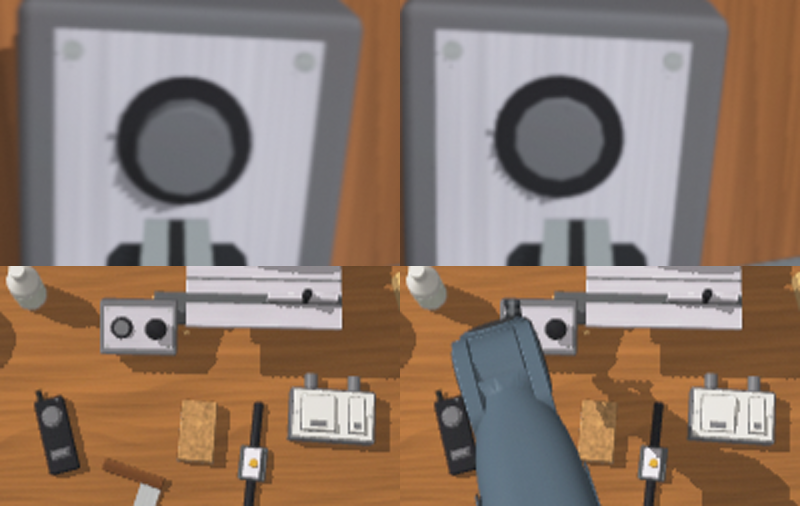

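The start button stays flush in its bezel, the power rocker is over, the lamp rocker is unchanged, and the remote has not moved. The arm is clear of everything, so I'll hand in.

```bash
python3 -c "
from bench import env
print(env.job_done())"
```

```text
the job is handed in; nothing more can be done
None
```

The bench was started in the order asked (machine power, then the extractor remote, then the sander's start button, which stayed in), and the job was handed in at about 12 s with the arm clear; the hand-in gave no verdict.

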